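# Make up the front and rear wheel kits for a model car

### The job

Make up the two wheel kits for the model car: put the large wheel, the toothed ring and the long axle into the three-bay tray, and the small wheel and the short axle into the L-shaped tray, each lying flat and wholly inside the bay made for it (wheels in the square bays, axles in the long bays along the trays' straight edge, the ring in the remaining bay). Set each part down rather than dropping it, and leave the smooth ring, the brass bush and the paint jar where they are.

Things in the scene. Friction and masses are not known exactly. Their poses are not given: they have to be found in the camera images.
- rear_tray: Three-bay grey kit tray, fixed, a rectangle 170 (x) by 152 mm (y). Origin: centre of its underside, on the table; z up. Floor 3 mm thick; rims and dividers 4 mm thick, tops 9 mm above the table. Bays in its frame (inside mm; centre): square wheel bay 88 by 84 at x -37, y 30; ring bay 70 by 84 at x 46, y 30; long axle bay 162 (x) by 56 at x 0, y -44.
- front_tray: L-shaped two-bay grey kit tray, fixed, 112 (x) by 134 mm (y) overall, its +x +y corner missing. Origin: centre of that rectangle, underside, on the table; z up. Floor 3 mm thick; rims and dividers 4 mm thick, tops 9 mm above the table. Bays in its frame (inside mm; centre): square wheel bay 68 by 68 at x -18, y 29; long axle bay 104 (x) by 54 at x 0, y -36.
- large_wheel: Model-car wheel with black rubber tyre and silver five-spoke rim, lying flat; diameter 58 mm, height 26 mm, about 50 g. Origin: centre of its underside; z up along the wheel's axis.
- small_wheel: Like the large wheel but diameter 42 mm, height 22 mm, about 30 g. Origin: centre of its underside; z up along the wheel's axis.
- toothed_ring: Aluminium ring with ten coarse square teeth around it, lying flat; 46 mm over the teeth, 36 mm between them, hole 24 mm, height 16 mm, 40 g. Origin: centre of its underside; z up.
- long_axle: Steel axle lying on the bench: round rod 10 mm in diameter, 130 mm long overall, with a 12 mm square, 14 mm long block on each end on which it rests (so its centre line is 6 mm above what it lies on, and it does not roll); about 80 g. Origin: its midpoint, on the centre line; x along the rod (the two ends are alike).
- short_axle: Like the long axle, 80 mm long overall, 50 g. Origin: its midpoint, on the centre line; x along the rod.
- smooth_ring: Plain aluminium ring without teeth, diameter 30 mm, hole 16 mm, height 14 mm; a spare among the stock, to be left where it is. Origin: centre of its underside.
- bush: Small brass bush, a solid cylinder of diameter 16 mm, height 14 mm, standing in the middle of the stock; to be left where it is. Origin: centre of its underside.
- paint_jar: Small closed paint jar, diameter 40 mm, height 50 mm, standing beyond the stock; to be left where it is. Origin: centre of its underside.
Things that resemble listed ones, but are neither listed nor needed, are in the scene too. What is shaped like the large_wheel but brown or purple is not meant.

How it is judged:
By the outcome, as a careful person would: the job done as asked, in the order asked, and still so for the second after the job is handed in, with the robot touching nothing.
It also fails if it takes over 112 s, if anything falls off the work surface, if the arm or the gripper's body presses on something with over 40 N, if the wrist force passes 120 N, or if a joint passes its speed limit or range.

### The arm

A 6-joint arm with a two-finger parallel gripper is mounted at the origin on the work surface. World frame = base frame: x ahead of the robot, y to its left, z up, the work surface at z = 0. Lengths are in m, angles in rad, forces in N, time in s.
With the tool pointing down it reaches from about 0.275 to 0.75 m from the base axis. Payload 10.2 kg.
Tool frame: the origin (TCP) lies at the very end of the fingers, on their centre line; the grasp point (between the pads) lies 19 mm behind it (env.grip_point_offset is the distance from the TCP to the grasp point, in m); z points along the fingers, y is the line along which they close (so a half turn about z gives the same grasp; the last joint's range is limited). The gripper opens to 85 mm and grips with 20 to 120 N. Pads are 22 mm wide; open, the fingers measure 114 mm over their backs; the gripper's body (76 mm by 85 mm) begins 54 mm behind the grasp point. The pads swing forward as they close: fully open they stand 13 mm farther back than shut.
Start: joints at [0.905, 0.313, 1.498, -0, 1.331, -0.223], TCP at [0.225, 0.474, 0.231] pointing down, gripper open.
Joint ranges: [-2.94, 2.94], [-0.97, 2.17], [0.19, 2.56], [-1.23, 4.37], [0.02, 3.11], [-2.88, 2.88]. Speed limits (rad/s): [2.39, 2.39, 3.01, 3.14, 3.14, 3.14].

### API

Orientations are given as [roll, pitch, yaw] about the fixed x, y, z axes, in that order (R = Rz(yaw) Ry(pitch) Rx(roll)).
In Python, from plant import env gives the robot as it stands.
- The arm moves only by the tool carry_out, never from a script. Its argument "commands" is a list of rows, each a list of 7 numbers: the turn, a rotation vector about the tool's x, y, z in rad, then the shift along the tool's x, y, z in m, then the finger opening in m, from 0 to 0.0854. A call has 1 to 10 rows; each row shifts and turns the commanded pose from where the row before left it, along the tool's axes as they then stand; what a row does not reach is not made up. A row lasts 1/10 s, in which the tool goes at most 50 mm and 8.59 degrees, less where a joint would pass 70% of its speed; a pose out of reach is approached as far as the arm can. A call is refused whole if a number of a shift passes 0.05 or a number of a turn 0.15, either way. A call with a gripper value outside its range is refused whole. The fingers move at their own pace and stop on an object; "grip_force" is the grip in N (left out, the last holds). Time passes only in rows, so rows that do not move let the fingers close. It gives the time, the measured TCP pose, the force, the opening and the grip force at its end, in the units of the state.
- env.state(): the state, without advancing time (a new reading comes with each control period).
- env.get_image(name): name is "scene" or "top" or "wrist"; returns the picture (384x512x3 uint8, blue, green, red); there is no depth.
- env.camera_info(name): a dict with "intrinsics" (3x3 intrinsics, pixels), "rvec" (rotation vector, rad) and "tvec" (3), from world to camera coordinates, as OpenCV has them. Camera axes: x right, y down, z forward; pixel columns grow to the right and rows downward; lengths in m; the calibration is good to about 2 mm. A picture is of the moment at which its call begins: read the wrist's pose just before it. camera_info takes no time and is no camera call; for the wrist camera it gives the pose at the moment of the call.
- env.hand_in(): hands the job in; it is judged then, once.
The state is a dict: "time": time; "joints": joint angles; "qd": joint speeds; "joint_torque": joint torques, N m; "ee_pos": TCP position; "tool_rot": TCP orientation; "contact_force": force on the tool from outside, world axes, zero at the start; "moment": the same for the moment, N m; "width": finger opening in m; "finger_force": force on a finger pad.
Only numpy, scipy, OpenCV 4.12 (cv2) and the standard library are available. Lean on these libraries where they do the work, as an engineer would, in place of code of your own. Each camera call takes 0.05 s, during which the arm holds its last target. There are 200 camera calls.

## Working session

There is one attempt and no reset: what is moved stays moved. The work goes in short steps, Python scripts to look and compute and a tool call to move; the robot and the scene stay as the last step left them, time stands still between calls to the robot, and variables do not carry over. Pictures are saved under pics/ and viewed, at most 14 in all, crops included, and the job is handed in when it is done.

Besides the shell and the picture viewer there is one more tool, called after "Request:" by a JSON object that holds its "name" and its "arguments". carry_out: Moves the arm, as the interface text tells. Its arguments: {"type":"object","properties":{"commands":{"type":"array"},"grip_force":{"type":"number"}},"required":["commands"]}

```bash
mkdir -p pics; ls
python3 - <<'E'
from plant import env
import cv2
for n in("top","scene"):
    im=env.get_image(n); cv2.imwrite(f"pics/{n}0.png",cv2.resize(im,(800,600),interpolation=cv2.INTER_CUBIC)); cv2.imwrite(f"pics/raw_{n}0.png",im)
    c=env.camera_info(n); print(n,c)
s=env.state(); print(s)
E
```

```text
pics
top {'intrinsics': array([[373.99536799,   0.        , 253.97638021],
       [  0.        , 373.99536799, 188.90077468],
       [  0.        ,   0.        ,   1.        ]]), 'rvec': array([ 2.13241872, -2.16717342,  0.16332038]), 'tvec': array([-0.00654005,  0.58695489,  0.8725639 ])}
scene {'intrinsics': array([[364.0290012 ,   0.        , 255.78039783],
       [  0.        , 364.0290012 , 193.29183628],
       [  0.        ,   0.        ,   1.        ]]), 'rvec': array([ 1.82273232,  1.55713818, -0.72997777]), 'tvec': array([-0.07689963, -0.33935196,  1.31269099])}
{'time': 0.1, 'joints': array([ 9.04608402e-01,  3.13380496e-01,  1.49834132e+00, -1.32664391e-06,
        1.33100435e+00, -2.23379000e-01]), 'qd': array([ 1.37207275e-03, -1.64574812e-03, -1.26617690e-03,  3.52821678e-05,
        1.60484380e-04,  2.61005719e-04]), 'joint_torque': array([ 1.96279638e-03, -4.12905622e+01, -2.60141677e+01, -2.16987009e-04,
        3.08582014e-03,  2.65085225e-05]), 'ee_pos': array([0.22481101, 0.47418349, 0.23080669]), 'tool_rot': array([-3.14048702e+00, -2.49846078e-04,  2.69878391e+00]), 'contact_force': array([ 0.10897698,  1.36032831, -0.38165144]), 'moment': array([ 0.00236896, -0.01324321, -0.04334643]), 'finger_force': 0.0, 'width': 0.08543459703409817}
```

View pics/top0.png

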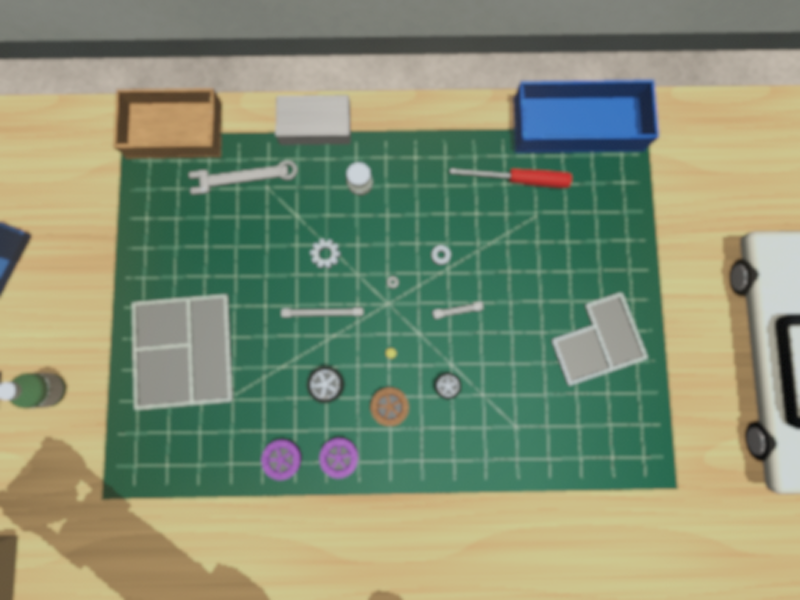

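View pics/scene0.png

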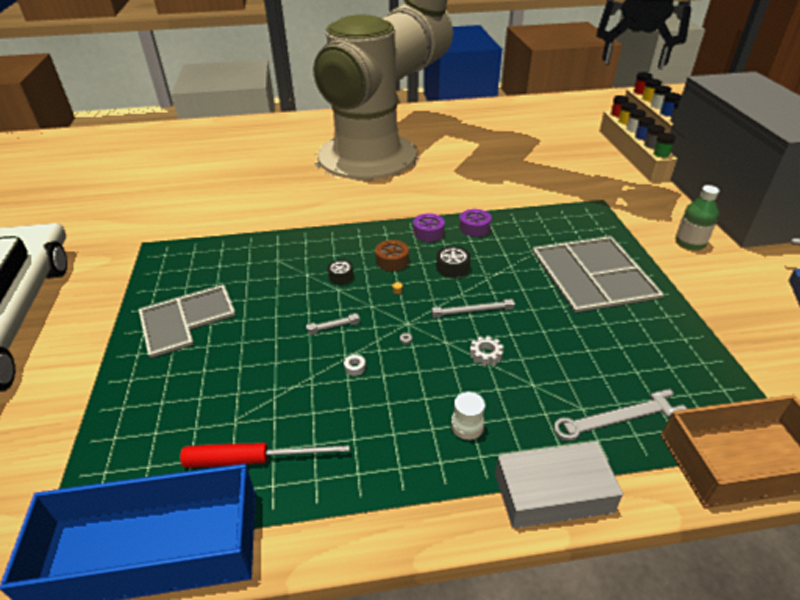

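The view has +x up and +y to the left.

Candidates (800 px top picture):
- **Large wheel:** black/silver at (325,384). Lookalikes are brown (389,407) and purple (281,459) and (338,458), which I won't use.
- **Small wheel:** (448,385).
- **Toothed ring:** (325,253). Lookalikes are the smooth ring (441,254) and a washer (392,282).
- **Axles:** long (322,312), short (458,310).
- **Left in place:** bush (391,353), jar (359,176).

Close crops next.

Run:
```python
import cv2
im=cv2.imread("pics/raw_top0.png")
for n,(x,y) in dict(L=(80,145),R=(240,145)).items():
    cv2.imwrite(f"pics/c{n}.png",cv2.resize(im[y:y+125,x:x+180],None,fx=4.4,fy=4.4,interpolation=cv2.INTER_CUBIC))
```

```text
(no output)
```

View pics/cL.png

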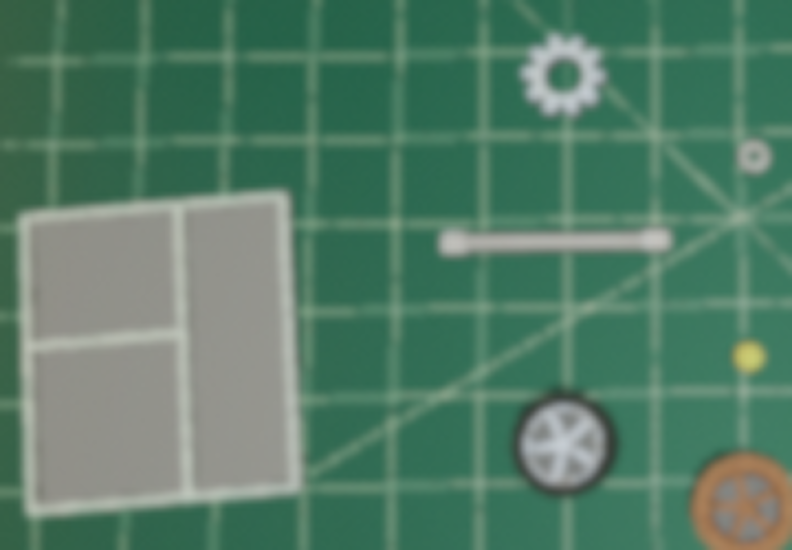

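View pics/cR.png

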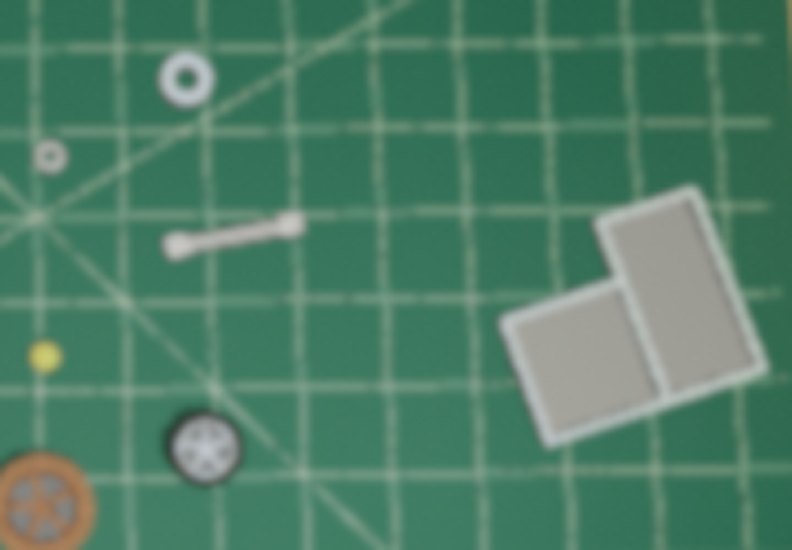

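The left crop shows the tray corners at (20,213), (290,192), (301,491) and (32,515). It also shows the ring at (563,75), long axle blocks at (454,243) and (657,240), and the wheel at (565,443) with a black tyre and five silver spokes. The right crop shows the L-tray corners, short axle blocks at (177,246) and (292,224), and the small wheel at (204,448).

```bash
cat > h.py <<'E'
import numpy as np, cv2
from scipy.optimize import least_squares
from scipy.spatial.transform import Rotation as Ro
def ray(c,px,z):
    K,r,t=c["intrinsics"],c["rvec"],c["tvec"]; R=cv2.Rodrigues(r)[0]
    d=R.T@np.linalg.inv(K)@[px[0],px[1],1]; o=-R.T@t
    return (o+d*(z-o[2])/d[2])[:2]
def fit2(M,W):
    f=lambda p:(np.array(M)@np.array([[np.cos(p[2]),np.sin(p[2])],[-np.sin(p[2]),np.cos(p[2])]])+p[:2]-W).ravel()
    s=least_squares(f,[*np.mean(W,0),0]); return s.x,np.abs(s.fun).max()
E
python3 - <<'E'
from plant import env
from h import *
c=env.camera_info("top")
P=lambda o,p,z:ray(c,[(p[0]+.5)/4.4-.5+o,(p[1]+.5)/4.4-.5+145],z)
L=lambda x,y,z:P(80,(x,y),z); R=lambda x,y,z:P(240,(x,y),z)
print("rear",fit2([[.085,.076],[.085,-.076],[-.085,-.076],[-.085,.076]],[L(20,213,.009),L(290,192,.009),L(301,491,.009),L(32,515,.009)]))
print("front",fit2([[.056,-.067],[-.056,-.067],[-.056,.067],[.020,.067],[.056,-.005]],[R(697,185,.009),R(768,368,.009),R(547,447,.009),R(500,319,.009),R(595,222,.009)]))
for n,a,b in(("long",L(454,243,.012),L(657,240,.012)),("short",R(177,246,.012),R(292,224,.012))):
    d=a-b; print(n,(a+b)/2,np.hypot(*d),np.arctan2(d[1],d[0]))
print("LW",L(565,443,.022),"ring",L(563,75,.016),"sw",R(204,448,.018),"bush",L(749,357,.014),"smooth",R(187,79,.014),"brown",L(745,503,.02))
cw=env.camera_info("wrist"); Rw=cv2.Rodrigues(cw["rvec"])[0]; s=env.state()
T=Ro.from_euler("xyz",s["tool_rot"]).as_matrix()
print(T.T@(-Rw.T@cw["tvec"]-s["ee_pos"]),T.T@Rw.T, cw["intrinsics"])
E
```

```text
rear (array([0.50764712, 0.32922061, 0.0711736 ]), np.float64(0.0016895033829291695))
front (array([ 0.51744977, -0.33494851,  0.3093456 ]), np.float64(0.0013057775776401104))
long [0.56615195 0.1051979 ] 0.11599920497224887 1.569788718437804
short [ 0.56642241 -0.11410665] 0.0673580758114459 1.744544947901246
LW [0.45211491 0.09852488] ring [0.66247243 0.10059416] sw [ 0.44615009 -0.0925467 ] bush [ 0.49844729 -0.00444546] smooth [ 0.6576497  -0.08916602] brown [ 0.4175319  -0.00103996]
[ 0.08357508  0.00015692 -0.14302519] [[-1.06916135e-03 -9.47775597e-01 -3.18936160e-01]
 [ 9.99999421e-01 -1.05339045e-03 -2.21934608e-04]
 [-1.25620100e-04 -3.18936213e-01  9.47776174e-01]] [[296.59879262   0.         254.86707013]
 [  0.         296.59879262 197.40044182]
 [  0.           0.           1.        ]]
```

Request:
{"name": "carry_out", "arguments": {"commands": [[0, 0, -0.1477, 0, 0, 0, 0.085], [0, 0, -0.1477, 0, 0, 0, 0.085], [0, 0, -0.1473, 0, 0, 0, 0.085], [0, 0, 0, -0.023, -0.0376, 0, 0.085], [0, 0, 0, -0.023, -0.0376, 0, 0.085], [0, 0, 0, -0.023, -0.0376, 0, 0.085], [0, 0, 0, -0.023, -0.0376, 0, 0.085], [0, 0, 0, -0.023, -0.0376, 0, 0.085], [0, 0, 0, -0.023, -0.0376, 0, 0.085], [0, 0, 0, -0.023, -0.0376, 0, 0.085]], "grip_force": 40}}

```text
time: 1.1
ee_pos: [0.3864, 0.2095, 0.2312]
tool_rot: [-3.142, -0.0, 3.142]
contact_force: [0.2, 0.2, 0.4]
width: 0.0851
finger_force: 0.0
```

Request:
{"name": "carry_out", "arguments": {"commands": [[0, 0, 0, -0.022, -0.037, 0.02, 0.085], [0, 0, 0, -0.022, -0.037, 0.02, 0.085], [0, 0, 0, -0.022, -0.037, 0.02, 0.085], [0, 0, 0, 0, 0, 0, 0.085], [0, 0, 0, 0, 0, 0, 0.085]]}}

```text
time: 1.6
ee_pos: [0.4518, 0.0997, 0.1708]
tool_rot: [3.141, -0.002, 3.14]
contact_force: [-0.8, 0.8, 0.1]
width: 0.0852
finger_force: 0.0
```

Run:
```python
from plant import env
import cv2
from h import *
s=env.state();c=env.camera_info("wrist");im=env.get_image("wrist")
print(s["ee_pos"],s["tool_rot"]); np.savez("w1.npz",intrinsics=c["intrinsics"],rvec=c["rvec"],tvec=c["tvec"])
# expected marks: large wheel centre at z .026 and 10 points of its rim; the ring, the long axle ends
def pr(p): return cv2.projectPoints(np.array([p],float),c["rvec"],c["tvec"],c["intrinsics"],None)[0].ravel()
big=cv2.resize(im,(800,600),interpolation=cv2.INTER_CUBIC);k=800/512
for p in([.4521,.0985,.026],[.6625,.1006,.016],[.566,.1052+.058,.012],[.566,.1052-.058,.012]):
    q=pr(p);print(p,q*k);cv2.drawMarker(big,tuple(int(v) for v in q*k),(0,0,255),cv2.MARKER_CROSS,10)
cv2.imwrite("pics/w1.png",big)
```

```text
[0.45179071 0.099661   0.17079316] [ 3.14137680e+00 -1.57820600e-03  3.13971106e+00]
[0.4521, 0.0985, 0.026] [395.24822316 289.42168259]
[0.6625, 0.1006, 0.016] [399.20998364 535.36469277]
[0.566, 0.1632, 0.012] [482.03550801 429.3891588 ]
[0.566, 0.0472, 0.012] [327.99695948 429.82580067]
```

View pics/w1.png

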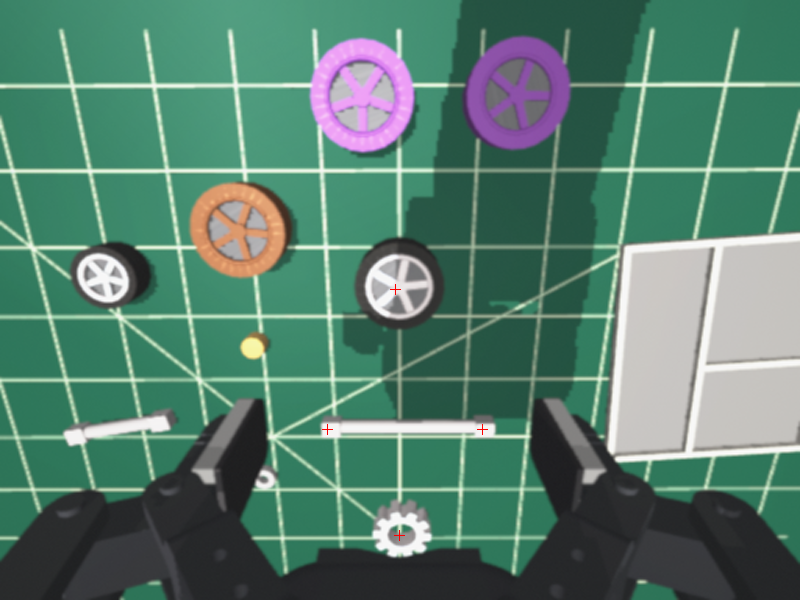

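The wheel centre is at (400,287), against a predicted (395,289). The axle and ring marks agree to about 3 mm. It is black with a silver rim, so it is the right wheel. Descending.

Request:
{"name": "carry_out", "arguments": {"commands": [[0, 0, 0, 0, 0.001, 0.04, 0.085], [0, 0, 0, 0, 0, 0.04, 0.085], [0, 0, 0, 0, 0, 0.04, 0.085], [0, 0, 0, 0, 0, 0.03, 0.085], [0, 0, 0, 0, 0, 0.015, 0.085], [0, 0, 0, 0, 0, 0, 0.05], [0, 0, 0, 0, 0, 0, 0.05], [0, 0, 0, 0, 0, 0, 0.05], [0, 0, 0, 0, 0, 0, 0.05], [0, 0, 0, 0, 0, 0, 0.05]], "grip_force": 40}}

```text
time: 2.65
ee_pos: [0.4527, 0.1016, 0.0077]
tool_rot: [3.141, 0.003, -3.141]
contact_force: [-1.4, 3.6, 8.0]
width: 0.0563
finger_force: 43.2
```

Request:
{"name": "carry_out", "arguments": {"commands": [[0, 0, 0, 0, 0, -0.02, 0.045], [0, 0, 0, 0, 0, -0.04, 0.045], [0, 0, 0, -0.002, 0.04, 0, 0.045], [0, 0, 0, -0.003, 0.045, 0, 0.045], [0, 0, 0, -0.003, 0.045, 0, 0.045], [0, 0, 0, -0.003, 0.045, 0, 0.045], [0, 0, 0, -0.003, 0.045, 0, 0.045], [0, 0, 0, -0.002, 0.035, 0, 0.045], [0, 0, 0, 0, 0, 0.02, 0.045], [0, 0, 0, 0, 0, 0, 0.045]]}}

```text
time: 3.65
ee_pos: [0.4665, 0.3564, 0.0447]
tool_rot: [-3.14, -0.003, -3.14]
contact_force: [0.3, -0.7, -0.4]
width: 0.0567
finger_force: 43.0
```

Request:
{"name": "carry_out", "arguments": {"commands": [[0, 0, 0, -0.002, 0, 0.015, 0.045], [0, 0, 0, 0, 0, 0.01, 0.045], [0, 0, 0, 0, 0, 0.005, 0.045], [0, 0, 0, 0, 0, 0.002, 0.045], [0, 0, 0, 0, 0, 0.0015, 0.045], [0, 0, 0, 0, 0, 0, 0.045]]}}

```text
time: 4.25
ee_pos: [0.4701, 0.3561, 0.013]
tool_rot: [3.141, 0.0, 3.141]
contact_force: [-0.2, 0.0, -0.2]
width: 0.0562
finger_force: 43.0
```

Request:
{"name": "carry_out", "arguments": {"commands": [[0, 0, 0, 0, 0, 0.001, 0.045], [0, 0, 0, 0, 0, 0.001, 0.045], [0, 0, 0, 0, 0, 0, 0.045]]}}

```text
time: 4.55
ee_pos: [0.47, 0.3562, 0.0108]
tool_rot: [3.142, 0.0, 3.141]
contact_force: [-0.0, 0.0, -0.2]
width: 0.0563
finger_force: 43.0
```

Request:
{"name": "carry_out", "arguments": {"commands": [[0, 0, 0, 0, 0, 0.001, 0.045], [0, 0, 0, 0, 0, 0.001, 0.045], [0, 0, 0, 0, 0, 0, 0.045]]}}

```text
time: 4.85
ee_pos: [0.47, 0.3562, 0.0107]
tool_rot: [-3.142, 0.0, -3.141]
contact_force: [-6.0, -4.2, 17.6]
width: 0.0562
finger_force: 44.7
```

Request:
{"name": "carry_out", "arguments": {"commands": [[0, 0, 0, 0, 0, -0.0015, 0.058], [0, 0, 0, 0, 0, 0, 0.062], [0, 0, 0, 0, 0, 0, 0.066], [0, 0, 0, 0, 0, 0, 0.07], [0, 0, 0, 0, 0, -0.01, 0.07], [0, 0, 0, 0, 0, -0.03, 0.07], [0, 0, 0, 0, 0, -0.04, 0.07], [0, 0, 0, -0.024, -0.032, -0.02, 0.07], [0, 0, 0, -0.024, -0.032, -0.02, 0.07], [0, 0, 0, -0.024, -0.032, -0.02, 0.07]]}}

```text
time: 5.85
ee_pos: [0.5426, 0.2591, 0.1522]
tool_rot: [3.141, 0.001, -3.141]
contact_force: [1.1, 0.6, 0.4]
width: 0.0699
finger_force: 0.0
```

Request:
{"name": "carry_out", "arguments": {"commands": [[0, 0, 0, -0.024, -0.032, 0, 0.07], [0, 0, 0, -0.024, -0.032, 0, 0.07], [0, 0, 0, -0.024, -0.032, 0, 0.07], [0, 0, 0, -0.024, -0.032, 0, 0.07], [0, 0, 0, 0, -0.031, 0, 0.07], [0, 0, 0, 0, 0, 0, 0.07]]}}

```text
time: 6.45
ee_pos: [0.6384, 0.0974, 0.1506]
tool_rot: [-3.141, 0.0, 3.137]
contact_force: [-0.2, 0.1, 0.9]
width: 0.0699
finger_force: 0.0
```

Run:
```python
from plant import env
import cv2
from h import *
s=env.state();c=env.camera_info("wrist");im=env.get_image("wrist");t=env.get_image("top")
print(s["ee_pos"],s["tool_rot"])
cv2.imwrite("raw_w2.png",im)
q=cv2.projectPoints(np.array([[.6625,.1006,.016]]),c["rvec"],c["tvec"],c["intrinsics"],None)[0].ravel();print(q)
x,y=int(q[0])-50,int(q[1])-40
a=cv2.resize(im[y:y+75,x:x+100],(500,375),interpolation=cv2.INTER_CUBIC);print(x,y)
b=cv2.resize(t[180:270,75:155],None,fx=3.7,fy=375/90,interpolation=cv2.INTER_CUBIC)[:375]
cv2.imwrite("pics/w2.png",np.hstack([a,b]))
```

```text
[0.63843943 0.09743644 0.15061867] [-3.14080642e+00  4.46019479e-05  3.13736725e+00]
[257.51787841 210.59418532]
207 170
```

View pics/w2.png

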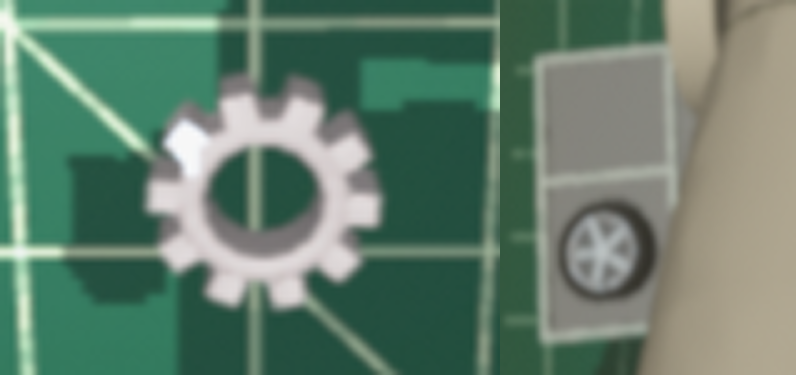

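The large wheel is in its bay. The ring centre is at crop (264,198) with teeth at (165,197) and (365,210), so I turn 0.25 rad to grip across the gaps. That gives a two-tooth contact on each pad.

Request:
{"name": "carry_out", "arguments": {"commands": [[0, 0, 0, -0.023, 0.0055, 0, 0.07], [0, 0, -0.125, 0, 0, 0.04, 0.07], [0, 0, -0.125, 0, 0, 0.04, 0.07], [0, 0, 0, 0, 0, 0.04, 0.07], [0, 0, 0, 0, 0, 0.02, 0.07], [0, 0, 0, 0, 0, 0.006, 0.06], [0, 0, 0, 0, 0, 0, 0.035], [0, 0, 0, 0, 0, 0, 0.035], [0, 0, 0, 0, 0, 0, 0.035], [0, 0, 0, 0, 0, 0, 0.035]]}}

```text
time: 7.55
ee_pos: [0.6614, 0.1067, 0.0054]
tool_rot: [-3.141, 0.002, -2.892]
contact_force: [-0.6, -0.6, 0.1]
width: 0.0431
finger_force: 40.6
```

Request:
{"name": "carry_out", "arguments": {"commands": [[0, 0, 0, 0, 0, -0.02, 0.03], [0, 0, 0, 0, 0, -0.04, 0.03], [0, 0, 0, 0.0062, 0.0393, 0, 0.03], [0, 0, 0, 0.0062, 0.0393, 0, 0.03], [0, 0, 0, 0.0062, 0.0393, 0, 0.03], [0, 0, 0, 0.0062, 0.0393, 0, 0.03], [0, 0, 0, 0.0062, 0.0393, 0, 0.03], [0, 0, 0, 0.0062, 0.0393, 0, 0.03], [0, 0, 0, 0.0062, 0.0393, 0, 0.03], [0, 0, 0, 0, 0, 0.02, 0.03]]}}

```text
time: 8.55
ee_pos: [0.55, 0.3674, 0.0473]
tool_rot: [3.14, 0.006, -2.887]
contact_force: [1.0, -0.4, 0.5]
width: 0.0431
finger_force: 40.8
```

Request:
{"name": "carry_out", "arguments": {"commands": [[0, 0, 0, 0, 0, 0.015, 0.03], [0, 0, 0, 0, 0, 0.01, 0.03], [0, 0, 0, 0, 0, 0.003, 0.03], [0, 0, 0, 0, 0, 0, 0.03]]}}

```text
time: 8.95
ee_pos: [0.5512, 0.3617, 0.0161]
tool_rot: [-3.142, -0.0, -2.893]
contact_force: [-0.4, 0.3, -0.3]
width: 0.043
finger_force: 40.8
```

Request:
{"name": "carry_out", "arguments": {"commands": [[0, 0, 0, 0, 0, 0.004, 0.03], [0, 0, 0, 0, 0, 0.002, 0.03], [0, 0, 0, 0, 0, 0.001, 0.03], [0, 0, 0, 0, 0, 0.001, 0.03], [0, 0, 0, 0, 0, 0, 0.03]]}}

```text
time: 9.45
ee_pos: [0.5509, 0.3625, 0.0083]
tool_rot: [3.142, 0.0, -2.892]
contact_force: [-0.5, 0.6, 0.5]
width: 0.043
finger_force: 40.8
```

Request:
{"name": "carry_out", "arguments": {"commands": [[0, 0, 0, 0, 0, 0.0005, 0.03], [0, 0, 0, 0, 0, 0, 0.046], [0, 0, 0, 0, 0, 0, 0.05], [0, 0, 0, 0, 0, 0, 0.053], [0, 0, 0, 0, 0, -0.01, 0.053], [0, 0, 0, 0, 0, -0.03, 0.053], [0, 0, 0, 0, 0, -0.04, 0.05], [0, 0, 0, 0, 0, -0.04, 0.05], [0, 0, 0, 0.0081, -0.0419, 0, 0.05], [0, 0, 0, 0.0081, -0.0419, 0, 0.05]]}}

```text
time: 10.45
ee_pos: [0.5561, 0.277, 0.1299]
tool_rot: [-3.142, 0.003, -2.89]
contact_force: [0.3, 0.3, -0.4]
width: 0.0497
finger_force: 0.0
```

Request:
{"name": "carry_out", "arguments": {"commands": [[0, 0, 0, 0.0081, -0.0419, 0, 0.05], [0, 0, 0, 0.0081, -0.0419, 0, 0.05], [0, 0, 0, 0.0081, -0.0419, 0, 0.05], [0, 0, 0, 0.0081, -0.0419, 0, 0.05], [0, 0, 0.14, 0, 0, 0, 0.05], [0, 0, 0.14, 0, 0, 0, 0.05], [0, 0, 0.14, 0, 0, 0, 0.05], [0, 0, 0.14, 0, 0, 0, 0.05], [0, 0, 0.14, 0, 0, 0, 0.05], [0, 0, 0.14, 0, 0, 0, 0.05]]}}

```text
time: 11.45
ee_pos: [0.566, 0.1068, 0.1286]
tool_rot: [3.141, 0.001, 2.546]
contact_force: [0.4, -0.6, 0.3]
width: 0.0502
finger_force: 0.0
```

Request:
{"name": "carry_out", "arguments": {"commands": [[0, 0, 0.14, 0, 0, 0, 0.05], [0, 0, 0.14, 0, 0, 0, 0.05], [0, 0, 0.14, 0, 0, 0, 0.05], [0, 0, 0.14, 0, 0, 0, 0.05], [0, 0, 0.14, 0, 0, 0, 0.05], [0, 0, 0.14, 0, 0, 0, 0.05], [0, 0, 0.14, 0, 0, 0, 0.05], [0, 0, 0, 0, 0, 0, 0.05], [0, 0, 0, 0, 0, 0, 0.05]]}}

```text
time: 12.35
ee_pos: [0.566, 0.1069, 0.1283]
tool_rot: [3.141, 0.0, 1.575]
contact_force: [-0.1, 0.2, -0.5]
width: 0.0497
finger_force: 0.0
```

Run:
```python
from plant import env
import cv2
from h import *
s=env.state();c=env.camera_info("wrist");im=env.get_image("wrist");t=env.get_image("top")
print(s["ee_pos"],s["tool_rot"])
q=cv2.projectPoints(np.array([[.566,.107+.058,.012],[.566,.107-.058,.012]]),c["rvec"],c["tvec"],c["intrinsics"],None)[0].reshape(-1,2);print(q)
a=cv2.resize(im,(500,375))
for p in q: cv2.drawMarker(a,tuple(int(v) for v in p*500/512),(0,0,255),cv2.MARKER_CROSS,8)
b=cv2.resize(t[180:270,75:155],None,fx=3.7,fy=375/90,interpolation=cv2.INTER_CUBIC)[:375]
cv2.imwrite("pics/w3.png",np.hstack([a,b]))
```

```text
[0.56598766 0.10685435 0.12828287] [3.14103137e+00 2.82324568e-05 1.57529959e+00]
[[256.5931797  128.10771102]
 [255.9736386  249.10867408]]
```

View pics/w3.png

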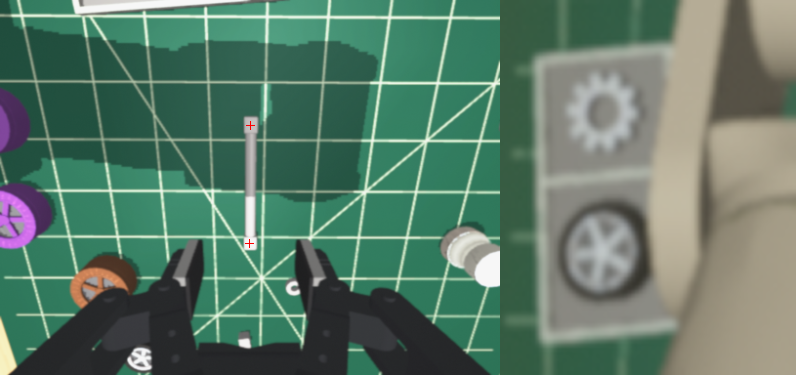

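The ring and wheel are in their bays. The axle blocks at (250,125) and (249,243) sit on my marks. Descending onto the rod.

Request:
{"name": "carry_out", "arguments": {"commands": [[0, 0, 0, 0, 0, 0.04, 0.05], [0, 0, 0, 0, 0, 0.04, 0.05], [0, 0, 0, 0, 0, 0.03, 0.04], [0, 0, 0, 0, 0, 0.0115, 0.035], [0, 0, 0, 0, 0, 0.003, 0.025], [0, 0, 0, 0, 0, 0, 0.005], [0, 0, 0, 0, 0, 0, 0.005], [0, 0, 0, 0, 0, 0, 0.005], [0, 0, 0, 0, 0, 0, 0.005]], "grip_force": 60}}

```text
time: 13.35
ee_pos: [0.5667, 0.1068, 0.0046]
tool_rot: [3.139, 0.0, 1.572]
contact_force: [-0.8, -0.3, 6.6]
width: 0.0068
finger_force: 59.3
```

Width 6.8 mm on a 10 mm rod suggests a pinch above its centre, so I regrip lower.

Request:
{"name": "carry_out", "arguments": {"commands": [[0, 0, 0, 0, 0, 0, 0.025], [0, 0, 0, 0, 0, 0, 0.025], [0, 0, 0, 0, 0, 0.0015, 0.025], [0, 0, 0, 0, 0, 0.0015, 0.025], [0, 0, 0, 0, 0, 0, 0.025]]}}

```text
time: 13.85
ee_pos: [0.5659, 0.1068, 0.0001]
tool_rot: [-3.141, -0.0, 1.571]
contact_force: [-0.1, 0.2, 0.7]
width: 0.0251
finger_force: 0.0
```

Request:
{"name": "carry_out", "arguments": {"commands": [[0, 0, 0, 0, 0, -0.001, 0.025], [0, 0, 0, 0, 0, 0, 0.005], [0, 0, 0, 0, 0, 0, 0.005], [0, 0, 0, 0, 0, 0, 0.005], [0, 0, 0, 0, 0, 0, 0.005]]}}

```text
time: 14.35
ee_pos: [0.566, 0.1068, 0.0016]
tool_rot: [3.141, 0.0, 1.571]
contact_force: [-2.2, -0.6, 4.4]
width: 0.0074
finger_force: 58.8
```

Request:
{"name": "carry_out", "arguments": {"commands": [[0, 0, 0, 0, 0, -0.005, 0.003], [0, 0, 0, 0, 0, -0.015, 0.003], [0, 0, 0, 0, 0, -0.03, 0.003], [0, 0, 0, 0, 0, -0.03, 0.003], [0, 0, 0, 0, 0, 0, 0.003]]}}

```text
time: 14.85
ee_pos: [0.5681, 0.1069, 0.0862]
tool_rot: [3.133, 0.0, 1.572]
contact_force: [0.4, -0.0, -1.4]
width: 0.007
finger_force: 58.8
```

Run:
```python
from plant import env
import cv2
from h import *
c=env.camera_info("scene")
im=env.get_image("wrist");t=env.get_image("scene")
q=cv2.projectPoints(np.array([[.566,.107,.08]]),c["rvec"],c["tvec"],c["intrinsics"],None)[0].ravel();x,y=q.astype(int)
a=cv2.resize(im,(400,300));b=cv2.resize(t[y-45:y+45,x-60:x+60],(400,300),interpolation=cv2.INTER_CUBIC)
cv2.imwrite("pics/w4.png",np.hstack([a,b]))
```

```text
(no output)
```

View pics/w4.png

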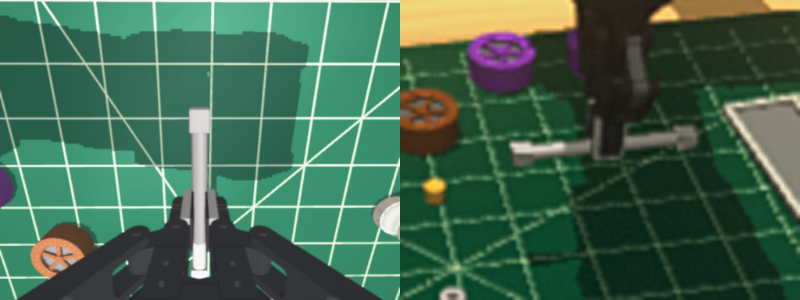

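The axle is held level at its middle. Carrying it to the long bay and turning it.

Request:
{"name": "carry_out", "arguments": {"commands": [[0, 0, 0, 0.0357, -0.011, 0, 0.003], [0, 0, 0, 0.0357, -0.011, 0, 0.003], [0, 0, 0, 0.0357, -0.011, 0, 0.003], [0, 0, 0, 0.0357, -0.011, 0, 0.003], [0, 0, 0, 0.0357, -0.011, 0, 0.003], [0, 0, 0.07, 0, 0, 0, 0.003], [0, 0, 0.13, 0, 0, 0, 0.003], [0, 0, 0.13, 0, 0, 0, 0.003], [0, 0, 0.13, 0, 0, 0, 0.003], [0, 0, 0.13, 0, 0, 0, 0.003]]}}

```text
time: 15.95
ee_pos: [0.5101, 0.2851, 0.0802]
tool_rot: [-3.14, 0.002, 0.976]
contact_force: [0.7, -0.1, -1.4]
width: 0.0074
finger_force: 58.8
```

Request:
{"name": "carry_out", "arguments": {"commands": [[0, 0, 0.13, 0, 0, 0, 0.003], [0, 0, 0.13, 0, 0, 0, 0.003], [0, 0, 0.13, 0, 0, 0, 0.003], [0, 0, 0.13, 0, 0, 0, 0.003], [0, 0, 0.13, 0, 0, 0, 0.003], [0, 0, 0.13, 0, 0, 0, 0.003], [0, 0, 0.13, 0, 0, 0, 0.003], [0, 0, 0, 0, 0, 0.03, 0.003], [0, 0, 0, 0, 0, 0.02, 0.003], [0, 0, 0, 0, 0, 0, 0.003]]}}

```text
time: 16.95
ee_pos: [0.5086, 0.2845, 0.0279]
tool_rot: [3.14, 0.007, 0.071]
contact_force: [0.0, 0.3, -1.6]
width: 0.0069
finger_force: 58.7
```

Request:
{"name": "carry_out", "arguments": {"commands": [[0, 0, 0, 0, 0, 0.012, 0.003], [0, 0, 0, 0, 0, 0.005, 0.003], [0, 0, 0, 0, 0, 0.002, 0.003], [0, 0, 0, 0, 0, 0.001, 0.003], [0, 0, 0, 0, 0, 0.001, 0.003], [0, 0, 0, 0, 0, 0, 0.003]]}}

```text
time: 17.55
ee_pos: [0.5109, 0.2853, 0.0105]
tool_rot: [-3.141, -0.0, 0.071]
contact_force: [0.2, 0.3, -0.5]
width: 0.0074
finger_force: 58.7
```

Request:
{"name": "carry_out", "arguments": {"commands": [[0, 0, 0, 0, 0, 0.002, 0.003], [0, 0, 0, 0, 0, 0.002, 0.003], [0, 0, 0, 0, 0, 0.001, 0.003], [0, 0, 0, 0, 0, 0.001, 0.003], [0, 0, 0, 0, 0, 0, 0.003]]}}

```text
time: 18.05
ee_pos: [0.5108, 0.2853, 0.0045]
tool_rot: [3.142, 0.0, 0.072]
contact_force: [-1.2, -1.3, 1.9]
width: 0.0071
finger_force: 59.2
```

Request:
{"name": "carry_out", "arguments": {"commands": [[0, 0, 0, 0, 0, 0.0005, 0.003], [0, 0, 0, 0, 0, 0, 0.012], [0, 0, 0, 0, 0, 0, 0.018], [0, 0, 0, 0, 0, 0, 0.02], [0, 0, 0, 0, 0, -0.01, 0.02], [0, 0, 0, 0, 0, -0.03, 0.02], [0, 0, 0.071, 0, 0, -0.04, 0.05], [0, 0, 0, 0, 0, -0.04, 0.06], [0, 0, 0, -0.0072, 0.0418, 0, 0.06], [0, 0, 0, -0.0072, 0.0418, 0, 0.06]]}}

```text
time: 19.05
ee_pos: [0.4966, 0.2013, 0.1255]
tool_rot: [-3.141, -0.003, 0.003]
contact_force: [1.5, -0.2, -1.3]
width: 0.0603
finger_force: 0.0
```

Request:
{"name": "carry_out", "arguments": {"commands": [[0, 0, 0, -0.0072, 0.0418, 0, 0.06], [0, 0, 0, -0.0072, 0.0418, 0, 0.06], [0, 0, 0, -0.0072, 0.0418, 0, 0.06], [0, 0, 0, -0.0072, 0.0418, 0, 0.06], [0, 0, 0, -0.0072, 0.0418, 0, 0.06], [0, 0, 0, -0.0072, 0.0418, 0, 0.06], [0, 0, 0, -0.0072, 0.0418, 0, 0.06], [0, 0, 0, 0, 0, 0, 0.06], [0, 0, 0, 0, 0, 0, 0.06]]}}

```text
time: 19.95
ee_pos: [0.4462, -0.0914, 0.1243]
tool_rot: [3.142, -0.001, -0.001]
contact_force: [0.0, 0.3, 0.9]
width: 0.0602
finger_force: 0.0
```

Run:
```python
from plant import env
import cv2
from h import *
w=np.load("w1.npz"); print("sw from w1",ray(w,[106*.64,278*.64],.022),"axle",ray(w,[76*.64,436*.64],.012),ray(w,[163*.64,420*.64],.012))
s=env.state();c=env.camera_info("wrist");im=env.get_image("wrist");t=env.get_image("top")
print(s["ee_pos"],s["tool_rot"])
q=cv2.projectPoints(np.array([[.4462,-.091,.022]]),c["rvec"],c["tvec"],c["intrinsics"],None)[0].reshape(-1,2);print(q)
a=cv2.resize(im,(500,375))
for p in q: cv2.drawMarker(a,tuple(int(v) for v in p*500/512),(0,0,255),cv2.MARKER_CROSS,8)
b=cv2.resize(t[180:270,75:155],None,fx=3.7,fy=375/90,interpolation=cv2.INTER_CUBIC)[:375]
cv2.imwrite("pics/w5.png",np.hstack([a,b]))
```

```text
sw from w1 [ 0.44495293 -0.08946441] axle [ 0.5707745  -0.14372265] [ 0.55711092 -0.0756368 ]
[ 0.44617971 -0.09138078  0.12431196] [ 3.14152541e+00 -6.69153127e-04 -1.46790769e-03]
[[255.46435846 195.5140912 ]]
```

View pics/w5.png

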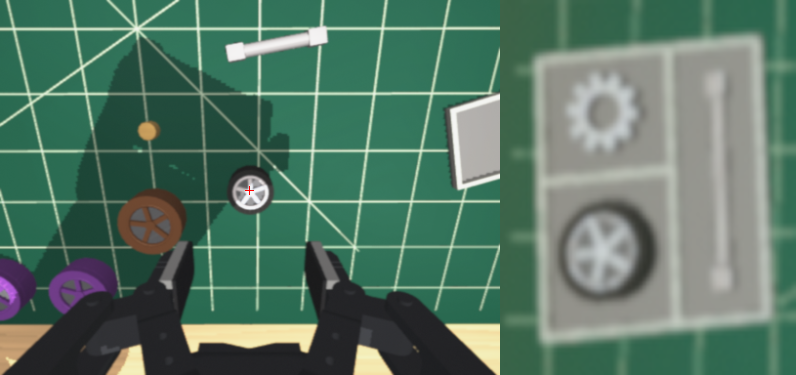

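The rear tray is complete, with all three parts within their bays. The small wheel at (249,190) is on the mark. Descending.

Request:
{"name": "carry_out", "arguments": {"commands": [[0, 0, 0, 0, 0, 0.04, 0.06], [0, 0, 0, 0, 0, 0.04, 0.06], [0, 0, 0, 0, 0, 0.025, 0.06], [0, 0, 0, 0, 0, 0.01, 0.06], [0, 0, 0, 0, 0, 0.002, 0.055], [0, 0, 0, 0, 0, 0, 0.035], [0, 0, 0, 0, 0, 0, 0.035], [0, 0, 0, 0, 0, 0, 0.035], [0, 0, 0, 0, 0, 0, 0.035]], "grip_force": 40}}

```text
time: 20.95
ee_pos: [0.447, -0.0911, 0.0079]
tool_rot: [3.141, -0.002, 0.0]
contact_force: [-0.1, 2.2, 6.9]
width: 0.0401
finger_force: 40.8
```

Request:
{"name": "carry_out", "arguments": {"commands": [[0, 0, 0, 0, 0, -0.02, 0.03], [0, 0, 0, 0, 0, -0.04, 0.03], [0, 0, 0, 0.0075, 0.037, 0, 0.03], [0, 0, 0, 0.0075, 0.037, 0, 0.03], [0, 0, 0, 0.0075, 0.037, 0, 0.03], [0, 0, 0, 0.0075, 0.037, 0, 0.03], [0, 0, 0, 0.0075, 0.037, 0, 0.03], [0, 0, 0, 0.0075, 0.037, 0, 0.03], [0, 0, 0, 0, 0, 0.02, 0.03], [0, 0, 0, 0, 0, 0.015, 0.03]]}}

```text
time: 21.95
ee_pos: [0.491, -0.3135, 0.0311]
tool_rot: [-3.142, 0.0, -0.001]
contact_force: [-0.4, 0.0, -0.6]
width: 0.0405
finger_force: 40.5
```

Request:
{"name": "carry_out", "arguments": {"commands": [[0, 0, 0, 0, 0, 0.008, 0.03], [0, 0, 0, 0, 0, 0.004, 0.03], [0, 0, 0, 0, 0, 0.002, 0.03], [0, 0, 0, 0, 0, 0, 0.03]]}}

```text
time: 22.35
ee_pos: [0.4915, -0.3127, 0.0181]
tool_rot: [3.141, -0.0, 0.001]
contact_force: [-1.0, 0.1, -0.0]
width: 0.0404
finger_force: 40.5
```

Floor contact is expected at about 0.011.

Request:
{"name": "carry_out", "arguments": {"commands": [[0, 0, 0, 0, 0, 0.004, 0.03], [0, 0, 0, 0, 0, 0.001, 0.03], [0, 0, 0, 0, 0, 0.001, 0.03], [0, 0, 0, 0, 0, 0.001, 0.03], [0, 0, 0, 0, 0, 0, 0.03]]}}

```text
time: 22.85
ee_pos: [0.4913, -0.313, 0.011]
tool_rot: [3.141, -0.0, 0.001]
contact_force: [-0.0, 1.1, 2.1]
width: 0.0401
finger_force: 40.7
```

Request:
{"name": "carry_out", "arguments": {"commands": [[0, 0, 0, 0, 0, 0, 0.044], [0, 0, 0, 0, 0, 0, 0.048], [0, 0, 0, 0, 0, 0, 0.053], [0, 0, 0, 0, 0, -0.01, 0.053], [0, 0, 0, 0, 0, -0.03, 0.053], [0, 0, 0, 0, 0, -0.04, 0.05], [0, 0, 0, 0, 0, -0.04, 0.05], [0, 0, 0, 0.0147, -0.0402, 0, 0.05], [0, 0, 0, 0.0147, -0.0402, 0, 0.05], [0, 0, 0, 0.0147, -0.0402, 0, 0.05]]}}

```text
time: 23.85
ee_pos: [0.5357, -0.191, 0.1319]
tool_rot: [3.141, -0.001, -0.0]
contact_force: [0.7, 0.0, -0.3]
width: 0.05
finger_force: 0.0
```

Request:
{"name": "carry_out", "arguments": {"commands": [[0, 0, 0, 0.0147, -0.0402, 0, 0.05], [0, 0, 0, 0.0147, -0.0402, 0, 0.05], [0, 0, -0.146, 0, 0, 0, 0.05], [0, 0, -0.146, 0, 0, 0, 0.05], [0, 0, -0.146, 0, 0, 0, 0.05], [0, 0, -0.146, 0, 0, 0, 0.05], [0, 0, -0.146, 0, 0, 0, 0.05], [0, 0, -0.146, 0, 0, 0, 0.05], [0, 0, -0.146, 0, 0, 0, 0.05], [0, 0, -0.146, 0, 0, 0, 0.05]]}}

```text
time: 24.85
ee_pos: [0.5647, -0.1119, 0.1316]
tool_rot: [3.141, 0.0, 1.175]
contact_force: [-0.9, 0.1, 0.1]
width: 0.0498
finger_force: 0.0
```

Request:
{"name": "carry_out", "arguments": {"commands": [[0, 0, -0.146, 0, 0, 0, 0.05], [0, 0, -0.146, 0, 0, 0, 0.05], [0, 0, -0.146, 0, 0, 0, 0.05], [0, 0, -0.144, 0, 0, 0, 0.05], [0, 0, 0, 0, 0, 0, 0.05], [0, 0, 0, 0, 0, 0, 0.05]]}}

```text
time: 25.45
ee_pos: [0.5647, -0.1119, 0.1313]
tool_rot: [3.141, 0.0, 1.747]
contact_force: [0.2, 0.3, 0.1]
width: 0.0499
finger_force: 0.0
```

Run:
```python
from plant import env
import cv2
from h import *
s=env.state();c=env.camera_info("wrist");im=env.get_image("wrist");t=env.get_image("top")
np.savez("w6.npz",intrinsics=c["intrinsics"],rvec=c["rvec"],tvec=c["tvec"])
print(s["ee_pos"],s["tool_rot"])
d=.033*np.array([np.cos(1.75),np.sin(1.75)])
q=cv2.projectPoints(np.array([[.565+d[0],-.112+d[1],.012],[.565-d[0],-.112-d[1],.012]]),c["rvec"],c["tvec"],c["intrinsics"],None)[0].reshape(-1,2);print(q)
a=cv2.resize(im,(500,375))
for p in q: cv2.drawMarker(a,tuple(int(v) for v in p*500/512),(0,0,255),cv2.MARKER_CROSS,8)
b=cv2.resize(t[180:255,345:420],(300,375),interpolation=cv2.INTER_CUBIC)
cv2.imwrite("pics/w6.png",np.hstack([a,b]))
```

```text
[ 0.56472747 -0.11190093  0.13125038] [3.14120334e+00 2.55125005e-04 1.74658193e+00]
[[256.25955516 156.99164072]
 [256.46204479 224.90879577]]
```

View pics/w6.png

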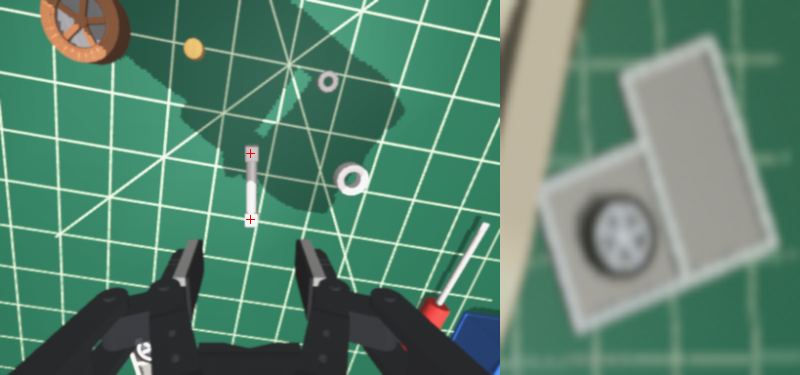

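The small wheel is in its bay, and the short axle blocks at (251,153) and (251,219) are on the marks. The fingers clear the smooth ring at (351,180).

Request:
{"name": "carry_out", "arguments": {"commands": [[0, 0, 0, 0, 0, 0.04, 0.04], [0, 0, 0, 0, 0, 0.04, 0.035], [0, 0, 0, 0, 0, 0.03, 0.03], [0, 0, 0, 0, 0, 0.015, 0.025], [0, 0, 0, 0, 0, 0.004, 0.025], [0, 0, 0, 0, 0, 0, 0.025], [0, 0, 0, 0, 0, 0, 0.025]], "grip_force": 60}}

```text
time: 26.25
ee_pos: [0.5656, -0.1122, 0.0033]
tool_rot: [3.139, 0.001, 1.75]
contact_force: [-0.1, -0.2, 0.4]
width: 0.0248
finger_force: 0.0
```

Request:
{"name": "carry_out", "arguments": {"commands": [[0, 0, 0, 0, 0, 0, 0.005], [0, 0, 0, 0, 0, 0, 0.005], [0, 0, 0, 0, 0, 0, 0.005], [0, 0, 0, 0, 0, 0, 0.003], [0, 0, 0, 0, 0, 0, 0.003]]}}

```text
time: 26.75
ee_pos: [0.5654, -0.1122, 0.0033]
tool_rot: [3.14, 0.001, 1.75]
contact_force: [-1.0, 0.5, 5.8]
width: 0.007
finger_force: 58.8
```

Request:
{"name": "carry_out", "arguments": {"commands": [[0, 0, 0, 0, 0, -0.005, 0.003], [0, 0, 0, 0, 0, -0.025, 0.003], [0, 0, 0, 0, 0, -0.04, 0.003], [0, 0, 0, -0.0352, -0.0117, 0, 0.003], [0, 0, 0, -0.0352, -0.0117, 0, 0.003], [0, 0, 0, -0.0352, -0.0117, 0, 0.003], [0, 0, 0, -0.0352, -0.0117, 0, 0.003], [0, 0, 0, -0.0352, -0.0117, 0, 0.003], [0, 0, 0, -0.0352, -0.0117, 0, 0.003], [0, 0, 0, -0.0352, -0.0117, 0, 0.003]]}}

```text
time: 27.75
ee_pos: [0.5278, -0.3705, 0.0725]
tool_rot: [3.141, 0.0, 1.75]
contact_force: [0.2, -1.0, -0.6]
width: 0.0069
finger_force: 58.8
```

Request:
{"name": "carry_out", "arguments": {"commands": [[0, 0, 0.144, 0, 0, 0, 0.003], [0, 0, 0.144, 0, 0, 0, 0.003], [0, 0, 0.144, 0, 0, 0, 0.003], [0, 0, 0.144, 0, 0, 0, 0.003], [0, 0, 0.144, 0, 0, 0, 0.003], [0, 0, 0.144, 0, 0, 0, 0.003], [0, 0, 0.144, 0, 0, 0, 0.003], [0, 0, 0.144, 0, 0, 0, 0.003], [0, 0, 0.144, 0, 0, 0, 0.003], [0, 0, 0.144, 0, 0, 0, 0.003]]}}

```text
time: 28.75
ee_pos: [0.5282, -0.369, 0.0724]
tool_rot: [3.141, -0.0, 0.304]
contact_force: [-0.1, 0.3, 0.1]
width: 0.0072
finger_force: 58.6
```

Request:
{"name": "carry_out", "arguments": {"commands": [[0, 0, 0, 0, 0, 0.03, 0.003], [0, 0, 0, 0, 0, 0.015, 0.003], [0, 0, 0, 0, 0, 0.008, 0.003], [0, 0, 0, 0, 0, 0, 0.003], [0, 0, 0, 0, 0, 0, 0.003]]}}

```text
time: 29.25
ee_pos: [0.5285, -0.3692, 0.0196]
tool_rot: [3.141, -0.001, 0.311]
contact_force: [0.4, -0.2, -0.1]
width: 0.0072
finger_force: 58.7
```

Floor contact is expected near 0.006.

Request:
{"name": "carry_out", "arguments": {"commands": [[0, 0, 0, 0, 0, 0.006, 0.003], [0, 0, 0, 0, 0, 0.004, 0.003], [0, 0, 0, 0, 0, 0.002, 0.003], [0, 0, 0, 0, 0, 0.001, 0.003], [0, 0, 0, 0, 0, 0.001, 0.003], [0, 0, 0, 0, 0, 0, 0.003]]}}

```text
time: 29.85
ee_pos: [0.5281, -0.3689, 0.0063]
tool_rot: [-3.141, 0.0, 0.311]
contact_force: [-4.9, 3.8, 11.9]
width: 0.007
finger_force: 59.9
```

Contact. Releasing, lifting and clearing the view for a final check.

Request:
{"name": "carry_out", "arguments": {"commands": [[0, 0, 0, 0, 0, -0.0005, 0.009], [0, 0, 0, 0, 0, 0, 0.014], [0, 0, 0, 0, 0, 0, 0.019], [0, 0, 0, 0, 0, 0, 0.019], [0, 0, 0, 0, 0, -0.01, 0.019], [0, 0, 0, 0, 0, -0.03, 0.019], [0, 0, 0, 0, 0, -0.04, 0.03], [0, 0, 0, -0.03, -0.03, -0.03, 0.03], [0, 0, 0, -0.03, -0.03, -0.03, 0.03], [0, 0, 0, -0.03, -0.03, -0.03, 0.03]]}}

```text
time: 30.85
ee_pos: [0.4179, -0.3121, 0.1735]
tool_rot: [3.141, -0.0, 0.311]
contact_force: [1.0, -1.2, 1.3]
width: 0.0302
finger_force: 0.0
```

Request:
{"name": "carry_out", "arguments": {"commands": [[0, 0, 0, -0.03, -0.03, -0.03, 0.03], [0, 0, 0, -0.03, -0.03, 0, 0.03], [0, 0, 0, 0, -0.04, 0, 0.03], [0, 0, 0, 0, -0.04, 0, 0.03], [0, 0, 0, 0, 0, 0, 0.03], [0, 0, 0, 0, 0, 0, 0.03]]}}

```text
time: 31.45
ee_pos: [0.3209, -0.1987, 0.2017]
tool_rot: [3.139, -0.001, 0.311]
contact_force: [-0.0, -0.4, 0.8]
width: 0.0299
finger_force: 0.0
```

Run:
```python
from plant import env
import cv2
from h import *
t=env.get_image("top"); s=env.get_image("scene")
b=cv2.resize(t[180:255,345:420],(380,380),interpolation=cv2.INTER_CUBIC)
cv2.imwrite("pics/w7.png",np.hstack([cv2.resize(t[130:290,75:250],(416,380),interpolation=cv2.INTER_CUBIC),b]))
cv2.imwrite("pics/s7.png",cv2.resize(s,(800,600),interpolation=cv2.INTER_CUBIC))
```

```text
(no output)
```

View pics/w7.png

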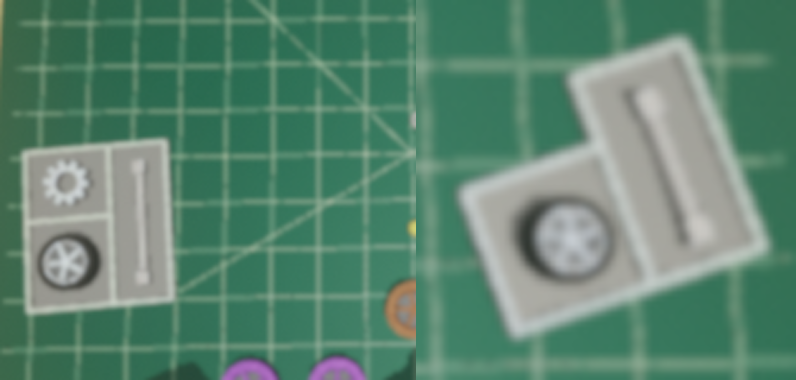

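View pics/s7.png

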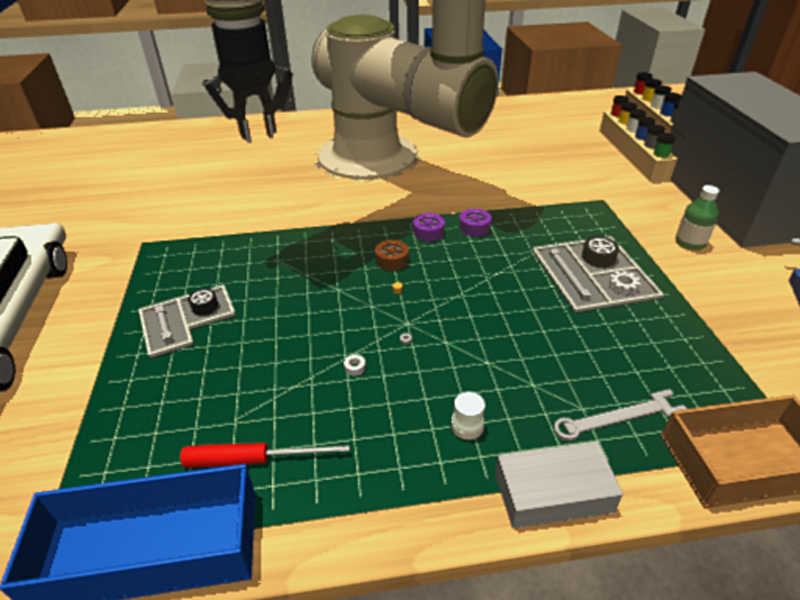

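All five parts lie flat in their bays. The smooth ring (354,364), bush (397,288) and jar (468,414) have not moved.

```bash
python3 -c "
from plant import env
print(env.hand_in())"
```

```text
the job is handed in; nothing more can be done
None
```

Both wheel kits are made up and handed in at about 31.5 s: all five parts lie flat in their bays in the final pictures, and the smooth ring, bush and paint jar have not moved; the hand-in gave no verdict.

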